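Check the hoist gear against the master gear

TASK

Three loose hub gears from the studio's stone hoist lie on the bench, with ten, thirteen and sixteen teeth. Set the thirteen-tooth gear (the middle size, same tooth count as the tester's dark master gear) hub up on the post of the tester's carriage, sitting right down on the carriage. Then slide the carriage by its black knob towards the master gear until the teeth are fully in mesh, and leave it there.

Things in the scene. Friction and masses are not known exactly. Their poses are not given: they have to be found in the camera images.
- gear13: Loose 13-tooth steel spur gear, 0.5 kg: toothed disc 75 mm over the tips, 16 mm thick; on it a round hub 36 mm across, its top 50 mm above the underside; a 24 mm hole right through. Origin: centre of underside, z up through the hub. Lies hub up, any yaw. The unwanted ten-tooth (60 mm over the tips) and sixteen-tooth (90 mm) gears near it have the same hub.
- carriage: Sliding aluminium plate 135 x 84 mm, top 32 mm above the bench. Origin: on its top face, on the axis of its steel post (19 mm thick, 42 mm tall, top 12 mm tapered to 6 mm). Level +x = slide direction, towards the master. About 3 N of friction, stays where left. Starts 100 to 120 mm from the master (axis to axis), can go in to 45 mm.
- knob (a point): Centre of the top of the carriage's round black knob, by which it is held or pushed: 85 mm behind the post (carriage x = -85 mm), head 24 mm across and 20 mm tall on a 20 mm stem, its top 46 mm above the carriage plate (78 mm above the bench).
- master: Dark steel 13-tooth master gear, 75 mm over the tips, 16 mm thick, cap rising 9 mm above it. Turns freely on a fixed upright spindle, so a gear pushed against its oiled teeth finds the gaps by itself. Origin: centre of underside, level with the carriage top. Tips first touch at 75 mm between axes; fully in mesh, the gears stop each other at about 64 mm.
Things that resemble listed ones, but are neither listed nor needed, are in the scene too. Leave any blue or orange look-alike of the gear13 alone.

How it is judged:
By the outcome, as a careful person would: the job done as asked, in the order asked, and still so for the second after the job is handed in, with the robot touching nothing.
It also fails if it takes over 45 s, if anything falls off the work surface, if the arm or the gripper's body presses on something with over 40 N, if the wrist force passes 120 N, or if a joint passes its speed limit or range.

ROBOT

A 6-joint arm with a two-finger parallel gripper is mounted at the origin on the work surface. World frame = base frame: x ahead of the robot, y to its left, z up, the work surface at z = 0. Lengths are in m, angles in rad, forces in N, time in s.
With the tool pointing down it reaches from about 0.25 to 0.725 m from the base axis. Payload 4 kg.
Tool frame: the origin (TCP) lies midway between the tips of the shut fingers; the grasp point (between the pads) lies 19 mm behind it; z points along the fingers, y is the line along which they close (so a half turn about z gives the same grasp; the last joint's range is limited). The gripper opens to 85 mm and grips with 20 to 120 N. Pads are 22 mm wide; open, the fingers measure 114 mm over their backs; the gripper's body (76 mm by 85 mm) begins 54 mm behind the grasp point. The pads swing forward as they close: fully open they stand 13 mm farther back than shut.
Start: joints at [-1.251, 0.241, 0.005, 1.335, 0, 1.571], TCP at [0.157, -0.475, 0.231] pointing down, gripper open.
Joint ranges: [-2.72, 2.72], [-1.05, 1.87], [-1.09, 1.28], [-1.99, 2.15], [-1.42, 1.44], [-3.14, 3.14]. Speed limits (rad/s): [2.79, 2.79, 3.14, 3.14, 3.14, 3.14].

INTERFACE

Orientations are given as a unit quaternion [x, y, z, w].
In Python, from workcell import get_obs, camera, job_done, silhouettes gives the robot as it stands. The module is installed in compiled form; this text tells all that it offers.
- The arm moves only by the tool drive_tool, never from a script. Its argument "increments" is a list of rows, each a list of 3 entries, a list of its own where there are three numbers: the shift along the world's x, y, z in mm, then the turn, a rotation vector about the world's x, y, z in degrees, then the opening, from 0 (shut) to 1 (fully open). A call has 1 to 8 rows; each row shifts and turns the commanded pose from where the row before left it; what a row does not reach is not made up. A row lasts 1/12 s, in which the tool goes at most 41.7 mm and 7.16 degrees, less where a joint would pass 70% of its speed; a pose out of reach is approached as far as the arm can. A call is refused whole if a number of a shift passes 41.7 or a number of a turn 7.16, either way. A call with a gripper value outside its range is refused whole. The fingers move at their own pace and stop on an object; the grip force is fixed at half the most. Time passes only in rows, so rows that do not move let the fingers close. It gives the time, the measured TCP pose, the force, the opening and the grip force at its end, in the units of the state.
- get_obs(): the state, without advancing time (a new reading comes with each control period).
- camera(name): name is "scene" or "top"; returns a dict with "image" (384x512x3 uint8, red, green, blue), "K" (3x3 intrinsics, pixels), "view" (4x4, takes a point from world to camera coordinates). Camera axes: x right, y down, z forward; pixel columns grow to the right and rows downward; lengths in m; the calibration is good to about 2 mm. A picture is of the moment at which its call begins. There is no depth.
- job_done(): hands the job in; it is judged then, once.
Trained networks look in a picture, given as the dict that the camera call returned (one of the last four; its "shot" number tells which), for a name from the list of things; names that differ only in an ending like _2 or _b are one class to them, and where a whole thing is asked for, a point or a joint stands for the part that bears it (a point fixed in the world has none). Each returns a list of dicts, best first, with "conf" (0 to 1); they miss things now and then, are a little off and sometimes report something else, mostly with a low value. They report only what shows in the picture. A call takes as long as a camera call. They do not tell look-alikes from the thing itself.
- silhouettes(query, picture): "region" (384x512 bool, what is visible of it) and "bbox" ([left, top, right, bottom] in pixels, round what is visible of it).
The state is a dict: "clock": time; "joint_pos": joint angles; "joint_vel": joint speeds; "tau": joint torques, N m; "eef_pos": TCP position; "tool_rot": TCP orientation; "ft_force": force on the tool from outside, world axes, zero at the start; "ft_torque": the same for the moment, N m; "grip_width": finger opening in m; "grasp_force": force on a finger pad.
Only numpy, scipy, OpenCV 4.12 (cv2) and the standard library are available. Lean on these libraries where they do the work, as an engineer would, in place of code of your own. Each camera call takes 0.05 s, during which the arm holds its last target. There are 200 camera calls.

## Working session

There is one attempt and no reset: what is moved stays moved. The work goes in short steps, Python scripts to look and compute and a tool call to move; the robot and the scene stay as the last step left them, time stands still between calls to the robot, and variables do not carry over. Pictures are saved under pics/ and viewed, at most 10 in all, crops included, and the job is handed in when it is done.

Besides the shell and the picture viewer there is one more tool, called after ">>>" in YAML: its name, and indented under it one key for each argument. drive_tool: Moves the arm, as the interface text tells. Its arguments: {"type":"object","properties":{"increments":{"type":"array"}},"required":["increments"]}

```bash
mkdir -p pics; cat > h.py <<'E'
import numpy as np, cv2
from workcell import get_obs, camera, job_done, silhouettes
def save(p,n): cv2.imwrite('pics/'+n,cv2.cvtColor(p,cv2.COLOR_RGB2BGR))
def ray(c,u,v,z):
    V=c['view'];R=V[:3,:3];o=-R.T@V[:3,3];d=R.T@np.linalg.solve(c['K'],[u,v,1.]);return o+d*(z-o[2])/d[2]
def proj(c,p):
    q=c['view'][:3,:3]@np.array(p)+c['view'][:3,3];q=c['K']@q;return q[:2]/q[2]
E
python3 - <<'E'
from h import *
o=get_obs();print(o['clock'],o['eef_pos'],o['tool_rot'],o['grip_width'],o['ft_force'])
ims=[]
for n in('top','scene'):
    c=camera(n);print(n,c['view'].round(3).tolist(),c['K'].round(1).tolist())
    save(c['image'],n+'0.png')
    for q in('gear13','carriage','knob','master'):
        for s in silhouettes(q,c)[:5]:
            ys,xs=np.nonzero(s['region']);print(q,round(s['conf'],2),np.round(s['bbox']).tolist(),len(xs),xs.mean().round(1),ys.mean().round(1),ray(c,xs.mean(),ys.mean(),0.03).round(3))
E
```

```text
0.0 [ 0.15698998 -0.47403075  0.23040432] [ 9.87244348e-01  1.59208837e-01 -1.60873076e-04 -1.05727753e-03] 0.08548946499360675 [0.32871599 0.26896959 0.01383748]
top [[-0.01, -1.0, -0.017, -0.003], [-1.0, 0.01, -0.025, 0.516], [0.025, 0.016, -1.0, 0.984], [0.0, 0.0, 0.0, 1.0]] [[469.3, 0.0, 255.0], [0.0, 469.3, 190.3], [0.0, 0.0, 1.0]]
gear13 0.93 [266.0, 247.0, 301.0, 278.0] 737 283.3 263.9 [ 0.364 -0.065  0.03 ]
gear13 0.83 [368.0, 108.0, 405.0, 147.0] 752 386.3 126.4 [ 0.644 -0.28   0.03 ]
gear13 0.72 [315.0, 134.0, 352.0, 168.0] 754 332.4 150.5 [ 0.596 -0.169  0.03 ]
gear13 0.66 [321.0, 81.0, 352.0, 116.0] 735 336.7 99.5 [ 0.701 -0.179  0.03 ]
carriage 0.64 [181.0, 140.0, 251.0, 190.0] 2716 214.9 164.5 [0.57  0.074 0.03 ]
knob 0.98 [182.0, 138.0, 249.0, 191.0] 2679 214.4 164.7 [0.569 0.075 0.03 ]
master 0.88 [126.0, 159.0, 162.0, 191.0] 802 142.6 175.0 [0.55  0.224 0.03 ]
scene [[-0.672, 0.74, 0.01, 0.35], [0.609, 0.56, -0.562, -0.265], [-0.421, -0.372, -0.827, 1.456], [0.0, 0.0, 0.0, 1.0]] [[454.4, 0.0, 254.6], [0.0, 454.4, 189.7], [0.0, 0.0, 1.0]]
gear13 0.91 [180.0, 172.0, 207.0, 201.0] 496 190.6 187.9 [ 0.603 -0.161  0.03 ]
gear13 0.89 [261.0, 145.0, 290.0, 171.0] 462 276.2 158.1 [ 0.368 -0.057  0.03 ]
gear13 0.85 [145.0, 199.0, 173.0, 219.0] 514 158.4 209.7 [ 0.709 -0.172  0.03 ]
gear13 0.79 [136.0, 164.0, 164.0, 190.0] 459 149.9 175.8 [ 0.652 -0.273  0.03 ]
carriage 0.92 [233.0, 208.0, 298.0, 257.0] 1685 264.5 231.9 [0.569 0.078 0.03 ]
knob 0.69 [234.0, 207.0, 298.0, 255.0] 1655 264.0 231.5 [0.569 0.076 0.03 ]
master 0.56 [302.0, 248.0, 325.0, 275.0] 632 314.7 259.1 [0.543 0.22  0.03 ]
```

View pics/top0.png

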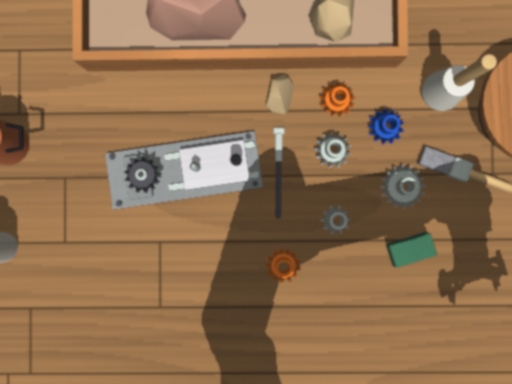

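View pics/scene0.png

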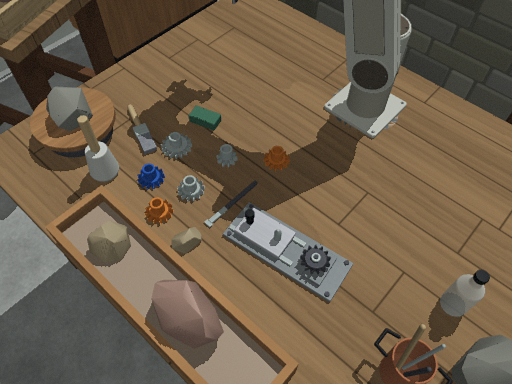

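Top view: the candidates are steel gears at (332,149) lit, (403,186) large and (336,220) small, both in shadow. The look-alikes are orange at (337,98) and (284,265), and blue at (386,126). I choose (332,149), which is mid-sized; the close crop will check it. The tester has its master at (142,174), post at about (195,163) and knob at (236,158).

```bash
python3 - <<'E'
from h import *
c=camera('top');im=c['image']
a=cv2.resize(im[115:240,305:430],(500,500),interpolation=cv2.INTER_CUBIC)
save(a,'g.png')
b=cv2.resize(im[120:215,105:265],(800,475),interpolation=cv2.INTER_CUBIC);save(b,'t.png')
for s in silhouettes('gear13',c)[:6]:
    ys,xs=np.nonzero(s['region']);bb=s['bbox'];m=np.mean([[bb[0],bb[1]],[bb[2],bb[3]]],0)
    e=cv2.minEnclosingCircle(np.c_[xs,ys].astype(np.float32));p=ray(c,*e[0],.012)
    print(round(s['conf'],2),np.round(e,1) if 0 else (e[0],e[1]), 'dia mm',2*e[1]/469.3*970,p.round(4))
E
```

```text
0.72 ((386.3823547363281, 126.0), 18.242719650268555) dia mm 75.41205225126997 [ 0.6481 -0.2848  0.012 ]
0.59 ((332.8670959472656, 149.95570373535156), 15.89593505859375) dia mm 65.71087580155951 [ 0.599  -0.1722  0.012 ]
0.56 ((283.2441711425781, 264.7558288574219), 16.4580078125) dia mm 68.03438132591093 [ 0.36   -0.0656  0.012 ]
```

View pics/g.png

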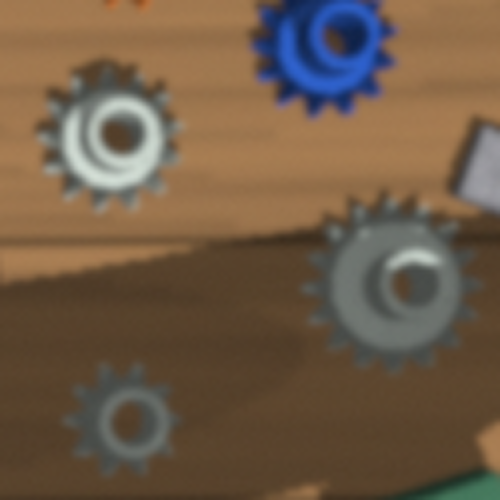

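View pics/t.png

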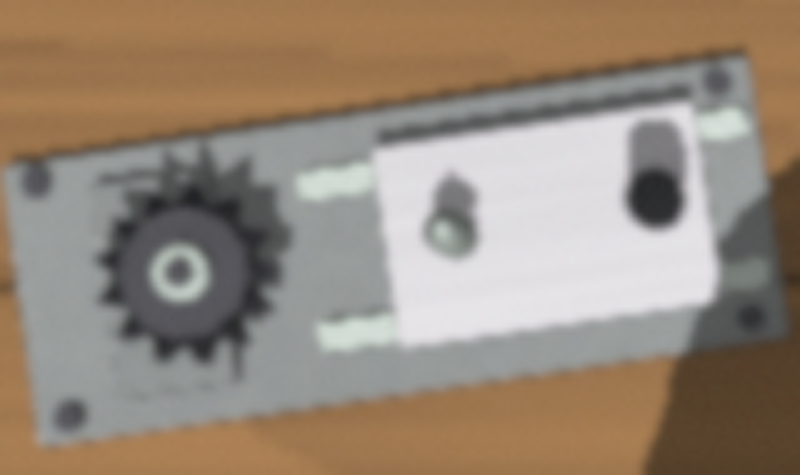

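The crop confirms (332,149): 13 teeth, about 37 px (76 mm) over the tips. The 16-tooth gear spans about 45 px and the 10-tooth about 30 px. In the tester crop, the knob top is at (235.6,159.2), the master cap at (140.6,173.9) and the post at about (195,166).

```bash
python3 - <<'E'
from h import *
c=camera('top');s=camera('scene')
for k in(c,s): print('cam',(-k['view'][:3,:3].T@k['view'][:3,3]).round(3))
gd=ray(c,332.1,148.9,.016);gh=ray(c,335.1,148.4,.05);print('gear',gd,gh)
K=ray(c,235.6,159.2,.078);M=ray(c,140.6,173.9,.057)
d=(M-K)[:2];L=np.hypot(*d);d/=L;P=np.r_[K[:2]+.085*d,0];print('K',K,'M',M,'L',L,'d',d,np.degrees(np.arctan2(d[1],d[0])),'P',P)
def circ(im,k,x,y,z,r,col,S,o):
    t=np.linspace(0,2*np.pi,40);pt=np.array([proj(k,[x+r*np.cos(a),y+r*np.sin(a),z]) for a in t])
    cv2.polylines(im,[np.round((pt-o+.5)*S-.5).astype(np.int32)],True,col,1,cv2.LINE_AA)
def ov(k,o,w,S):
    im=cv2.resize(k['image'][o[1]:o[1]+w[1],o[0]:o[0]+w[0]],None,fx=S,fy=S,interpolation=cv2.INTER_CUBIC)
    A=lambda p,z,r,col:circ(im,k,p[0],p[1],z,r,col,S,np.array(o))
    A(gd,.016,.0375,(255,0,0),);A(gd,.05,.018,(0,255,0));A(gd,.05,.012,(0,0,255))
    A(K,.078,.012,(255,0,0));A(P,.074,.003,(255,0,0));A(P,.062,.0095,(0,255,0));A(P,.032,.0095,(0,0,255));A(M,.048,.0375,(255,0,0));return im
a=ov(c,(115,120),(245,70),3.2)
b=ov(s,(170,160),(170,120),4.6)
a=cv2.resize(a,(784,224)); b=b[:, :784] if b.shape[1]>=784 else cv2.copyMakeBorder(b,0,0,0,784-b.shape[1],0)
save(np.vstack([a,b[:370]]) if 0 else np.vstack([a,cv2.resize(b,(784,370)) if 0 else b[:375]]),'ov.png')
save(b,'ovb.png')
E
```

```text
cam [ 0.491 -0.024  0.996]
cam [1.01  0.43  1.052]
gear [ 0.60081516 -0.17005319  0.016     ] [ 0.59795255 -0.17104057  0.05      ]
K [0.57580364 0.02828114 0.078     ] M [0.55024479 0.22102984 0.057     ] L 0.194435885656881 d [-0.13145129  0.99132263] 97.55346490494297 P [0.56463028 0.11254357 0.        ]
```

View pics/ov.png

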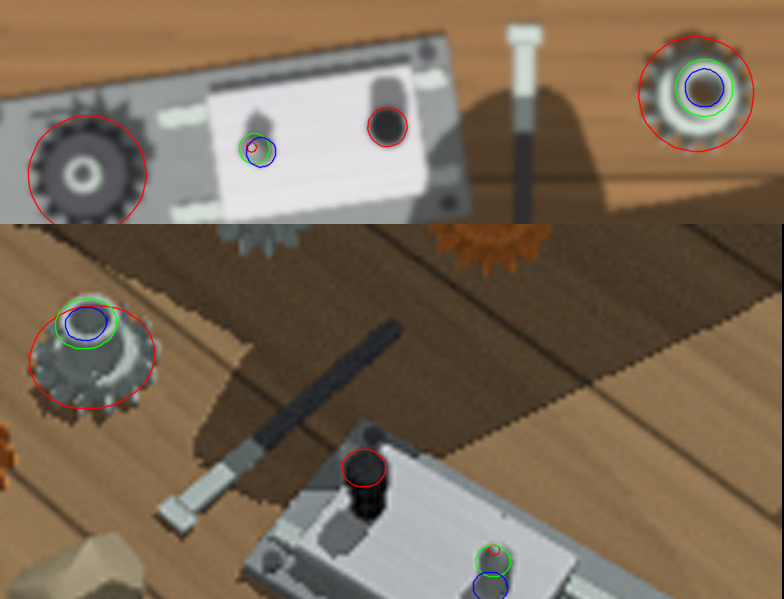

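The overlay of the modelled circles matches both views: gear at (0.599,-0.1705), knob at (0.576,0.028), post at (0.565,0.1125), 109 mm from the master. I'm moving now.

>>> drive_tool:
  increments:
    - [[34,23,0],[0,0,0],1]
    - [[34,23,0],[0,0,0],1]
    - [[34,23,0],[0,0,0],1]
    - [[34,23,0],[0,0,0],1]
    - [[34,23,0],[0,0,0],1]
    - [[34,23,0],[0,0,0],1]
    - [[34,23,0],[0,0,0],1]
    - [[34,23,0],[0,0,0],1]

```text
clock: 1.37
eef_pos: [0.4307, -0.2892, 0.2316]
tool_rot: [0.987, 0.159, 0.0, 0.0]
ft_force: [0.5, -1.2, 0.0]
grip_width: 0.0853
grasp_force: 0.0
```

>>> drive_tool:
  increments:
    - [[34,24,0],[0,0,0],1]
    - [[34,24,0],[0,0,0],1]
    - [[34,24,0],[0,0,0],1]
    - [[34,24,0],[0,0,0],1]
    - [[34,23,0],[0,0,0],1]
    - [[0,0,-30],[0,0,0],1]
    - [[0,0,-30],[0,0,0],1]
    - [[0,0,0],[0,0,0],1]

```text
clock: 2.03
eef_pos: [0.5959, -0.1695, 0.1641]
tool_rot: [0.987, 0.16, -0.006, -0.003]
ft_force: [-2.0, 0.6, -0.9]
grip_width: 0.0851
grasp_force: 0.0
```

```bash
python3 - <<'E'
from h import *
o=get_obs();print(o['clock'],o['eef_pos'],o['tool_rot'],o['joint_pos'],o['ft_force'])
E
```

```text
2.0333 [ 0.59592079 -0.16950388  0.16414541] [ 0.98706874  0.1601751  -0.00569205 -0.00261578] [-2.77077336e-01  5.21969449e-01  2.45084558e-01  1.30643984e+00
 -8.99784421e-05  2.54277343e+00] [-2.03255344  0.62102032 -0.90422019]
```

>>> drive_tool:
  increments:
    - [[0,1,-30],[0,0,0],1]
    - [[0,0,-30],[0,0,0],1]
    - [[0,0,-25],[0,0,0],1]
    - [[0,0,-15],[0,0,0],1]
    - [[0,0,0],[0,0,0],1]
    - [[0,0,0],[0,0,0],1]

```text
clock: 2.53
eef_pos: [0.5988, -0.1711, 0.0718]
tool_rot: [0.987, 0.159, -0.0, -0.0]
ft_force: [-0.1, 0.3, 0.2]
grip_width: 0.0855
grasp_force: 0.0
```

```bash
python3 - <<'E'
from h import *
c=camera('scene');o=get_obs();print(o['eef_pos'],o['tool_rot'])
save(cv2.resize(c['image'][110:230,120:280],None,fx=4,fy=4,interpolation=cv2.INTER_CUBIC),'d.png')
E
```

```text
[ 0.59995132 -0.17130387  0.07306147] [9.87296925e-01 1.58883260e-01 8.54476570e-04 4.02597313e-04]
```

View pics/d.png

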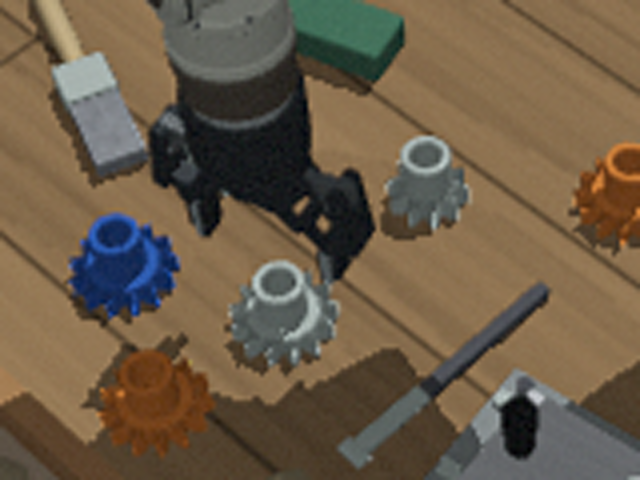

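The open fingers straddle the chosen gear, whose hub is at crop (280,283), and they are clear of the blue and orange ones. Descending and gripping.

>>> drive_tool:
  increments:
    - [[0,0,-25],[0,0,0],1]
    - [[0,0,-20],[0,0,0],1]
    - [[0,0,-5],[0,0,0],1]
    - [[0,0,0],[0,0,0],1]
    - [[0,0,0],[0,0,0],0.5]
    - [[0,0,0],[0,0,0],0.2]
    - [[0,0,0],[0,0,0],0.2]
    - [[0,0,0],[0,0,0],0.2]

```text
clock: 3.25
eef_pos: [0.6002, -0.1709, 0.0228]
tool_rot: [0.987, 0.159, 0.001, 0.001]
ft_force: [-0.3, 0.3, -0.3]
grip_width: 0.0388
grasp_force: 0.0
```

>>> drive_tool:
  increments:
    - [[0,0,0],[0,0,0],0.1]
    - [[0,0,0],[0,0,0],0.1]
    - [[0,0,0],[0,0,0],0.1]
    - [[0,0,0],[0,0,0],0.1]

```text
clock: 3.58
eef_pos: [0.6003, -0.171, 0.0231]
tool_rot: [0.987, 0.159, 0.001, 0.001]
ft_force: [-0.7, 0.1, 5.3]
grip_width: 0.0352
grasp_force: 59.3
```

>>> drive_tool:
  increments:
    - [[0,0,20],[0,0,0],0.1]
    - [[0,0,35],[0,0,0],0.1]
    - [[0,0,35],[0,0,0],0.1]
    - [[-4,30,15],[0,0,7],0.1]
    - [[-5,35,5],[0,0,7],0.1]
    - [[-5,35,0],[0,0,7],0.1]
    - [[-5,35,0],[0,0,7],0.1]
    - [[-5,35,0],[0,0,7],0.1]

```text
clock: 4.25
eef_pos: [0.5736, 0.0007, 0.1303]
tool_rot: [0.892, 0.451, -0.001, -0.001]
ft_force: [-0.7, 0.5, -5.2]
grip_width: 0.035
grasp_force: 61.4
```

>>> drive_tool:
  increments:
    - [[-5,35,0],[0,0,7],0.1]
    - [[-4,35,0],[0,0,0],0.1]
    - [[-2,30,0],[0,0,0],0.1]
    - [[0,13,0],[0,0,0],0.1]
    - [[0,0,0],[0,0,0],0.1]
    - [[0,0,0],[0,0,0],0.1]
    - [[0,0,0],[0,0,0],0.1]

```text
clock: 4.83
eef_pos: [0.5636, 0.1115, 0.1305]
tool_rot: [0.865, 0.502, -0.001, 0.0]
ft_force: [-0.0, -0.3, -5.4]
grip_width: 0.0347
grasp_force: 61.4
```

```bash
python3 - <<'E'
from h import *
o=get_obs();e=o['eef_pos'];print(o['clock'],e,o['tool_rot'],o['joint_pos'].round(2),o['grip_width'],o['grasp_force'],o['ft_force'])
for n in('scene','top'):
    c=camera(n)
    for s in silhouettes('gear13',c):
        ys,xs=np.nonzero(s['region']);b=s['bbox'];print(n,round(s['conf'],2),np.round(b),len(xs),ray(c,(b[0]+b[2])/2,(b[1]+b[3])/2,.13).round(3))
    if n=='scene':
        im=cv2.resize(c['image'][150:290,210:340],None,fx=4,fy=4,interpolation=cv2.INTER_CUBIC)
        z0=e[2]-.022
        for zz,r,col in((z0,.0375,(255,0,0)),(z0+.016,.0375,(255,255,0)),(z0+.05,.018,(0,255,0))):
            t=np.linspace(0,2*np.pi,40);pt=np.array([proj(c,[e[0]+r*np.cos(a),e[1]+r*np.sin(a),zz]) for a in t])
            cv2.polylines(im,[np.round((pt-[210,150]+.5)*4-.5).astype(np.int32)],True,col,1,cv2.LINE_AA)
        save(im,'e.png')
E
```

```text
4.8333 [0.56362292 0.11145611 0.13048837] [ 8.64743953e-01  5.02211846e-01 -1.07448158e-03  5.31338387e-05] [ 0.2   0.45  0.03  1.16 -0.    2.28] 0.03467923585236947 61.4410400390625 [-0.02085477 -0.32129585 -5.43664716]
scene 0.84 [265. 204. 297. 238.] 550 [0.564 0.121 0.13 ]
scene 0.84 [144. 196. 171. 220.] 510 [ 0.736 -0.119  0.13 ]
scene 0.71 [133. 162. 161. 189.] 521 [ 0.691 -0.21   0.13 ]
top 0.71 [367. 106. 406. 144.] 881 [ 0.631 -0.253  0.13 ]
top 0.65 [322.  79. 353. 113.] 828 [ 0.686 -0.164  0.13 ]
top 0.57 [191. 149. 214. 184.] 304 [0.558 0.088 0.13 ]
top 0.57 [264. 252. 301. 282.] 646 [ 0.371 -0.059  0.13 ]
```

View pics/e.png

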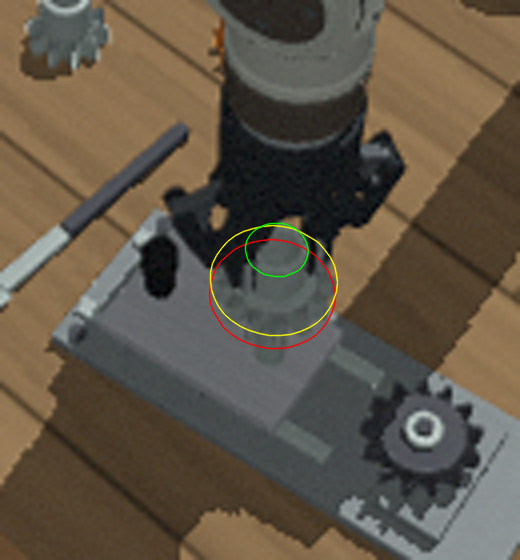

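Gear is held level over the carriage, matching the overlay within about 1–2 mm, with the post directly under it. I'll shift it slightly and lower in stages.

>>> drive_tool:
  increments:
    - [[2,1,-10],[0,0,0],0.1]
    - [[0,0,-15],[0,0,0],0.1]
    - [[0,0,-15],[0,0,0],0.1]
    - [[0,0,-5],[0,0,0],0.1]
    - [[0,0,0],[0,0,0],0.1]
    - [[0,0,0],[0,0,0],0.1]

```text
clock: 5.53
eef_pos: [0.5661, 0.1131, 0.086]
tool_rot: [0.865, 0.502, -0.0, -0.0]
ft_force: [-0.3, 0.5, -5.8]
grip_width: 0.035
grasp_force: 61.4
```

>>> drive_tool:
  increments:
    - [[0,0,-8],[0,0,0],0.1]
    - [[0,0,-8],[0,0,0],0.1]
    - [[0,0,0],[0,0,0],0.1]

```text
clock: 5.78
eef_pos: [0.5654, 0.1131, 0.0688]
tool_rot: [0.865, 0.502, -0.001, -0.0]
ft_force: [-1.2, -0.4, -6.5]
grip_width: 0.0352
grasp_force: 61.4
```

>>> drive_tool:
  increments:
    - [[0,0,-6],[0,0,0],0.1]
    - [[0,0,-5],[0,0,0],0.1]
    - [[0,0,-2],[0,0,0],0.1]
    - [[0,0,0],[0,0,0],0.1]
    - [[0,0,0],[0,0,0],0.1]

```text
clock: 6.2
eef_pos: [0.5662, 0.1133, 0.0571]
tool_rot: [0.865, 0.502, -0.0, 0.0]
ft_force: [-0.1, -0.3, -5.6]
grip_width: 0.0345
grasp_force: 61.4
```

>>> drive_tool:
  increments:
    - [[0,0,-1.5],[0,0,0],0.1]
    - [[0,0,0],[0,0,0],0.1]
    - [[0,0,0],[0,0,0],0.1]

```text
clock: 6.45
eef_pos: [0.5663, 0.1134, 0.056]
tool_rot: [0.865, 0.502, 0.0, 0.0]
ft_force: [-0.1, 0.8, -6.0]
grip_width: 0.0346
grasp_force: 61.4
```

>>> drive_tool:
  increments:
    - [[0,0,0],[0,0,0],0.5]
    - [[0,0,0],[0,0,0],0.6]
    - [[0,0,0],[0,0,0],0.65]
    - [[0,0,0],[0,0,0],0.65]
    - [[0,0,0],[0,0,0],0.65]
    - [[0,0,0],[0,0,0],0.65]

```text
clock: 6.95
eef_pos: [0.5665, 0.1134, 0.0562]
tool_rot: [0.865, 0.502, 0.0, 0.0]
ft_force: [-0.2, -0.5, -0.1]
grip_width: 0.0553
grasp_force: 0.0
```

>>> drive_tool:
  increments:
    - [[0,0,15],[0,0,0],0.65]
    - [[0,0,25],[0,0,0],0.65]
    - [[0,0,25],[0,0,0],0.65]
    - [[2,-15,5],[0,0,7],0.65]
    - [[2,-20,0],[0,0,7],0.65]
    - [[2,-20,0],[0,0,7],0.65]
    - [[2,-20,0],[0,0,7],0.65]
    - [[2,-10,0],[0,0,7],0.65]

```text
clock: 7.62
eef_pos: [0.5762, 0.0264, 0.1261]
tool_rot: [0.672, 0.741, -0.0, 0.0]
ft_force: [0.1, 0.6, -0.2]
grip_width: 0.0552
grasp_force: 0.0
```

>>> drive_tool:
  increments:
    - [[0,0,0],[0,0,2],0.65]
    - [[0,0,0],[0,0,0],0.65]
    - [[0,0,0],[0,0,0],0.65]

```text
clock: 7.87
eef_pos: [0.5762, 0.0282, 0.1259]
tool_rot: [0.661, 0.75, 0.0, -0.0]
ft_force: [-0.4, 0.8, -0.1]
grip_width: 0.0556
grasp_force: 0.0
```

```bash
python3 - <<'E'
from h import *
o=get_obs();print(o['clock'],o['eef_pos'],o['tool_rot'],o['grip_width'],o['joint_pos'].round(2))
c=camera('scene')
im=cv2.resize(c['image'][150:290,210:340],None,fx=4,fy=4,interpolation=cv2.INTER_CUBIC)
for x,y,zz,r,col in((.5646,.1125,.032,.0375,(255,0,0)),(.5646,.1125,.048,.0375,(255,255,0)),(.5646,.1125,.082,.018,(0,255,0)),(.5758,.0283,.078,.012,(255,0,0))):
    t=np.linspace(0,2*np.pi,40);pt=np.array([proj(c,[x+r*np.cos(a),y+r*np.sin(a),zz]) for a in t])
    cv2.polylines(im,[np.round((pt-[210,150]+.5)*4-.5).astype(np.int32)],True,col,1,cv2.LINE_AA)
save(im,'f.png')
E
```

```text
7.8667 [0.57620215 0.028235   0.12585754] [ 6.61092153e-01  7.50304709e-01  8.81430920e-05 -2.33191542e-05] 0.055623661527196104 [0.05 0.45 0.03 1.15 0.   1.49]
```

View pics/f.png

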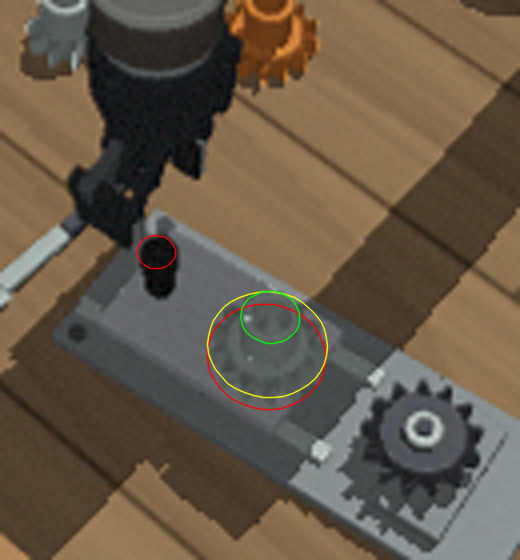

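The gear sits down on the carriage (outline matches at crop (268,345)), and the gripper is over the knob (157,252). Descending to grip the knob.

>>> drive_tool:
  increments:
    - [[0,0,-25],[0,0,0],0.65]
    - [[0,0,-25],[0,0,0],0.65]
    - [[0,0,-20],[0,0,0],0.65]
    - [[0,0,-7],[0,0,0],0.65]
    - [[0,0,0],[0,0,0],0.65]
    - [[0,0,0],[0,0,0],0.3]
    - [[0,0,0],[0,0,0],0.15]
    - [[0,0,0],[0,0,0],0.1]

```text
clock: 8.58
eef_pos: [0.5756, 0.0283, 0.0506]
tool_rot: [0.661, 0.751, -0.0, -0.0]
ft_force: [-1.9, 0.3, 1.7]
grip_width: 0.0222
grasp_force: 58.8
```

>>> drive_tool:
  increments:
    - [[0,0,0],[0,0,0],0.1]
    - [[0,0,0],[0,0,0],0.1]
    - [[0,0,0],[0,0,0],0.1]

```text
clock: 8.83
eef_pos: [0.5757, 0.0284, 0.0506]
tool_rot: [0.661, 0.751, -0.0, -0.0]
ft_force: [-4.3, 0.1, 5.8]
grip_width: 0.0223
grasp_force: 58.7
```

>>> drive_tool:
  increments:
    - [[-0.7,5,0],[0,0,0],0.1]
    - [[-1.05,8,0],[0,0,0],0.1]
    - [[-1.05,8,0],[0,0,0],0.1]
    - [[-0.8,6,0],[0,0,0],0.1]
    - [[-0.4,3,0],[0,0,0],0.1]
    - [[0,0,0],[0,0,0],0.1]

```text
clock: 9.33
eef_pos: [0.5716, 0.0583, 0.0506]
tool_rot: [0.66, 0.751, -0.0, 0.0]
ft_force: [-5.4, -0.8, 5.8]
grip_width: 0.022
grasp_force: 58.7
```

>>> drive_tool:
  increments:
    - [[-0.26,2,0],[0,0,0],0.1]
    - [[-0.26,2,0],[0,0,0],0.1]
    - [[-0.26,2,0],[0,0,0],0.1]
    - [[-0.26,2,0],[0,0,0],0.1]
    - [[0,0,0],[0,0,0],0.1]

```text
clock: 9.75
eef_pos: [0.5705, 0.0656, 0.0506]
tool_rot: [0.661, 0.751, -0.001, 0.0]
ft_force: [-5.6, -2.0, 6.0]
grip_width: 0.0225
grasp_force: 58.7
```

>>> drive_tool:
  increments:
    - [[-0.2,1.5,0],[0,0,0],0.1]
    - [[-0.2,1.5,0],[0,0,0],0.1]
    - [[-0.2,1.5,0],[0,0,0],0.1]
    - [[0,0,0],[0,0,0],0.1]

```text
clock: 10.08
eef_pos: [0.5699, 0.0699, 0.0506]
tool_rot: [0.661, 0.751, -0.001, 0.001]
ft_force: [-5.0, -1.6, 6.0]
grip_width: 0.0218
grasp_force: 58.7
```

>>> drive_tool:
  increments:
    - [[-0.13,1,0],[0,0,0],0.1]
    - [[-0.13,1,0],[0,0,0],0.1]
    - [[0,0,0],[0,0,0],0.1]

```text
clock: 10.33
eef_pos: [0.5697, 0.0718, 0.0506]
tool_rot: [0.661, 0.751, -0.001, 0.001]
ft_force: [-5.0, -3.2, 5.7]
grip_width: 0.0224
grasp_force: 58.7
```

>>> drive_tool:
  increments:
    - [[-0.13,1,0],[0,0,0],0.1]
    - [[-0.13,1,0],[0,0,0],0.1]
    - [[0,0,0],[0,0,0],0.1]

```text
clock: 10.58
eef_pos: [0.5694, 0.0738, 0.0506]
tool_rot: [0.661, 0.751, -0.001, 0.001]
ft_force: [-5.8, -3.2, 6.9]
grip_width: 0.022
grasp_force: 58.7
```

>>> drive_tool:
  increments:
    - [[-0.13,1,0],[0,0,0],0.1]
    - [[-0.13,1,0],[0,0,0],0.1]
    - [[0,0,0],[0,0,0],0.1]

```text
clock: 10.83
eef_pos: [0.5692, 0.0751, 0.0506]
tool_rot: [0.661, 0.75, -0.001, 0.001]
ft_force: [-4.5, -4.2, 6.6]
grip_width: 0.0223
grasp_force: 58.7
```

>>> drive_tool:
  increments:
    - [[-0.13,1,0],[0,0,0],0.1]
    - [[0,0,0],[0,0,0],0.1]

```text
clock: 11.0
eef_pos: [0.5691, 0.0757, 0.0506]
tool_rot: [0.661, 0.75, -0.002, 0.001]
ft_force: [-4.8, -5.3, 6.1]
grip_width: 0.0222
grasp_force: 58.7
```

>>> drive_tool:
  increments:
    - [[-0.13,1,0],[0,0,0],0.1]
    - [[0,0,0],[0,0,0],0.1]

```text
clock: 11.17
eef_pos: [0.5691, 0.076, 0.0506]
tool_rot: [0.661, 0.75, -0.002, 0.002]
ft_force: [-4.0, -7.3, 6.4]
grip_width: 0.0222
grasp_force: 58.8
```

>>> drive_tool:
  increments:
    - [[-0.13,1,0],[0,0,0],0.1]
    - [[-0.1,1,0],[0,0,0],0.1]
    - [[0,0,0],[0,0,0],0.1]

```text
clock: 11.42
eef_pos: [0.5691, 0.0761, 0.0507]
tool_rot: [0.662, 0.75, -0.003, 0.003]
ft_force: [-4.4, -13.2, 7.4]
grip_width: 0.0219
grasp_force: 58.8
```

```bash
python3 - <<'E'
from h import *
o=get_obs();print(o['clock'],o['eef_pos'],o['ft_force'])
c=camera('scene');s=camera('top')
a=cv2.resize(c['image'][200:300,240:350],(550,500),interpolation=cv2.INTER_CUBIC);save(a,'m.png')
E
```

```text
11.4167 [0.56909596 0.07606574 0.05066303] [ -4.41626839 -13.22274661   7.44728444]
```

View pics/m.png

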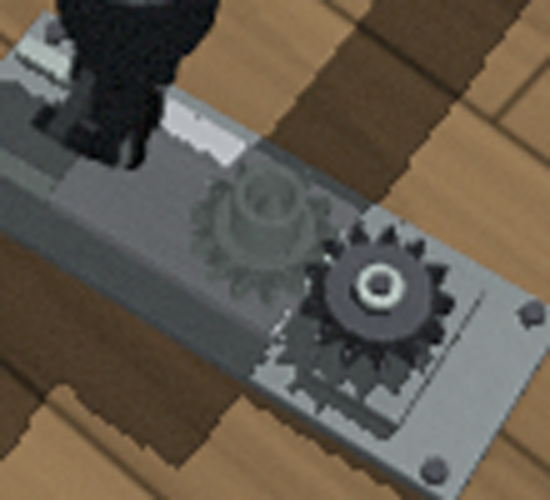

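The teeth are meshed at crop (310,250), and the force rose to 13 N with no further motion, so this is the stop. I'll relax the stored push, release and retreat.

>>> drive_tool:
  increments:
    - [[0.4,-2,0],[0,0,0],0.1]
    - [[0.1,-2,0],[0,0,0],0.1]
    - [[0,0,0],[0,0,0],0.1]
    - [[0,0,0],[0,0,0],0.4]
    - [[0,0,0],[0,0,0],0.6]
    - [[0,0,0],[0,0,0],0.6]
    - [[0,0,0],[0,0,0],0.6]
    - [[0,0,0],[0,0,0],0.6]

```text
clock: 12.18
eef_pos: [0.5702, 0.0771, 0.049]
tool_rot: [0.66, 0.751, 0.0, 0.0]
ft_force: [-0.0, 0.7, 0.4]
grip_width: 0.051
grasp_force: 0.0
```

>>> drive_tool:
  increments:
    - [[0,0,15],[0,0,0],0.6]
    - [[0,0,25],[0,0,0],0.6]
    - [[0,0,30],[0,0,0],0.6]
    - [[-10,-20,30],[0,0,0],0.6]
    - [[-20,-30,15],[0,0,0],0.6]
    - [[-20,-30,0],[0,0,0],0.6]
    - [[-20,-30,0],[0,0,0],0.6]
    - [[0,0,0],[0,0,0],0.6]

```text
clock: 12.85
eef_pos: [0.4963, -0.037, 0.1643]
tool_rot: [0.662, 0.749, -0.002, -0.0]
ft_force: [-0.0, 0.1, -0.4]
grip_width: 0.0514
grasp_force: 0.0
```

```bash
python3 - <<'E'
from h import *
o=get_obs();print(o['clock'],o['eef_pos'],o['ft_force'])
c=camera('top');im=c['image'];M=np.array([.5502,.2210])
x=cv2.resize(im[125:215,105:265],(800,450),interpolation=cv2.INTER_CUBIC)
d=np.array([-.1315,.9913])
for D,col in((.064,(255,0,0)),(.0615,(0,255,0))):
    P=M-D*d
    for p,zz,r in((P,.082,.012),(P,.048,.0375),(P-.085*d,.078,.012)):
        t=np.linspace(0,2*np.pi,40);pt=np.array([proj(c,[p[0]+r*np.cos(a),p[1]+r*np.sin(a),zz]) for a in t])
        cv2.polylines(x,[np.round((pt-[105,125]+.5)*5-.5).astype(np.int32)],True,col,1,cv2.LINE_AA)
save(x,'n.png')
E
```

```text
12.85 [ 0.4963165  -0.03701575  0.16425662] [-0.03664051  0.08704287 -0.37145913]
```

View pics/n.png

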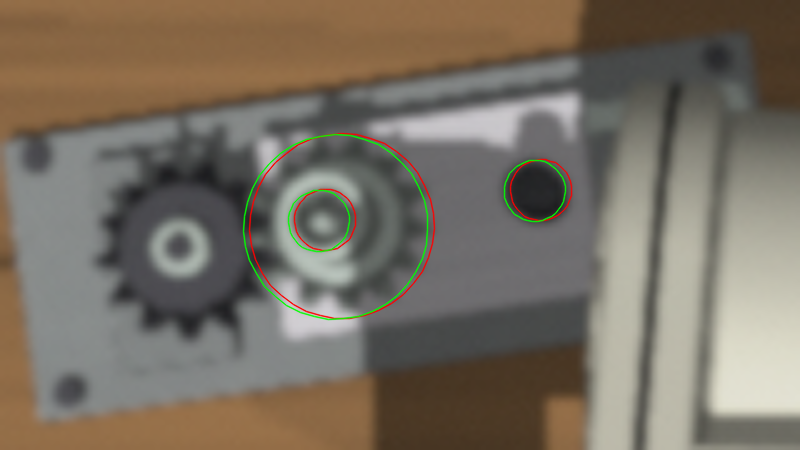

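The gear is seated on the post at (322,220) in the crop and meshed with the master at (180,247). The knob sits where the full-mesh prediction puts it, and the gripper is clear. Handing in.

```bash
python3 -c "
from workcell import job_done;print(job_done())"
```

```text
the job is handed in; nothing more can be done
None
```

The 13-tooth gear sits hub up on the carriage post, the carriage was slid by its knob until the teeth stopped fully in mesh with the master, and the job was handed in at about 13 s with the gripper clear.

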